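# Switch on the microscope's supply unit in order

## Task

Switch on the microscope's supply unit in the proper order with a fingertip: press the green mains key, then the yellow lamp key, then the blue camera key, each gently and straight down until it is well in; the keys stay down by themselves. Leave the red and white keys up, do not pick up, shift or knock over the bottle, jar or slide box, and finish with the hand clear of everything.

Things in the scene. Friction and masses are not known exactly. Their poses are not given: they have to be found in the camera images.
- unit: microscope supply unit: cream box, black top panel, 170 x 260 x 60 mm (its x, y, z), fixed on the bench; origin: centre of its underside. On the panel, in 2 rows (unit x -35, +35 mm) by 3 columns (unit y -70, 0, +70 mm), stand a fixed black dial (38 mm across, 14 mm high, always at x +35, y -70) and five round coloured keys, shuffled among the other five places
- key_green_top (a point): centre of the flat top of the green key (mains), a round green plastic key 28 mm across that points up; key up, its top is 88 mm above the bench and 22 mm above its aluminium collar; the point moves down with the cap
- key_yellow_top (a point): centre of the flat top of the yellow key (lamp), a round yellow plastic key 28 mm across that points up; key up, its top is 88 mm above the bench and 22 mm above its aluminium collar; the point moves down with the cap
- key_blue_top (a point): centre of the flat top of the blue key (camera), a round blue plastic key 28 mm across that points up; key up, its top is 88 mm above the bench and 22 mm above its aluminium collar; the point moves down with the cap
- key_red_top (a point): centre of the flat top of the red key (heated stage), a round red plastic key 28 mm across that points up; key up, its top is 88 mm above the bench and 22 mm above its aluminium collar; the point moves down with the cap
- key_white_top (a point): centre of the flat top of the white key (spare outlet), a round white plastic key 28 mm across that points up; key up, its top is 88 mm above the bench and 22 mm above its aluminium collar; the point moves down with the cap
- key_green (a joint): how far the stem of the green key is pressed straight down, in m: 0 up, 0.010 at its stop. It moves with 3 N of friction, has no return spring and stays where it is left. Its cap sits on a soft spring (0.5 mm per N, 8 mm at most), so push the top some 2 mm further than the stem is to go; the cap springs back. On from 0.005; off below 0.0025. All start at 0
- key_yellow (a joint): how far the stem of the yellow key is pressed straight down, in m: 0 up, 0.010 at its stop. It moves with 3 N of friction, has no return spring and stays where it is left. Its cap sits on a soft spring (0.5 mm per N, 8 mm at most), so push the top some 2 mm further than the stem is to go; the cap springs back. On from 0.005; off below 0.0025. All start at 0
- key_blue (a joint): how far the stem of the blue key is pressed straight down, in m: 0 up, 0.010 at its stop. It moves with 3 N of friction, has no return spring and stays where it is left. Its cap sits on a soft spring (0.5 mm per N, 8 mm at most), so push the top some 2 mm further than the stem is to go; the cap springs back. On from 0.005; off below 0.0025. All start at 0
- key_red (a joint): how far the stem of the red key is pressed straight down, in m: 0 up, 0.010 at its stop. It moves with 3 N of friction, has no return spring and stays where it is left. Its cap sits on a soft spring (0.5 mm per N, 8 mm at most), so push the top some 2 mm further than the stem is to go; the cap springs back. On from 0.005; off below 0.0025. All start at 0
- key_white (a joint): how far the stem of the white key is pressed straight down, in m: 0 up, 0.010 at its stop. It moves with 3 N of friction, has no return spring and stays where it is left. Its cap sits on a soft spring (0.5 mm per N, 8 mm at most), so push the top some 2 mm further than the stem is to go; the cap springs back. On from 0.005; off below 0.0025. All start at 0
- collar_green: aluminium collar round the green key, 38 mm across, 6 mm high, fixed on the unit's panel; origin at the centre of its underside, 60 mm above the bench, on the key's axis. It carries the green key
- collar_yellow: aluminium collar round the yellow key, 38 mm across, 6 mm high, fixed on the unit's panel; origin at the centre of its underside, 60 mm above the bench, on the key's axis. It carries the yellow key
- collar_blue: aluminium collar round the blue key, 38 mm across, 6 mm high, fixed on the unit's panel; origin at the centre of its underside, 60 mm above the bench, on the key's axis. It carries the blue key
- collar_red: aluminium collar round the red key, 38 mm across, 6 mm high, fixed on the unit's panel; origin at the centre of its underside, 60 mm above the bench, on the key's axis. It carries the red key
- collar_white: aluminium collar round the white key, 38 mm across, 6 mm high, fixed on the unit's panel; origin at the centre of its underside, 60 mm above the bench, on the key's axis. It carries the white key
- oil_bottle: loose amber dropper bottle with black cap, 34 mm across, 75 mm high, standing beside the unit; origin: centre of its underside. A bystander
- jar: loose clear specimen jar with red cap, 56 mm across, 65 mm high, standing beside the unit; origin: centre of its underside. A bystander
- slide_box: loose closed blue slide box, 80 x 100 x 33 mm, lying on the bench beyond the unit; origin: centre of its underside. A bystander

How it is judged:
By the outcome, as a careful person would: the job done as asked, in the order asked, and still so for the second after the job is handed in, with the robot touching nothing.
It also fails if it takes over 38 s, if anything falls off the work surface, if the arm or the gripper's body presses on something with over 40 N, if the wrist force passes 120 N, or if a joint passes its speed limit or range.

## Robot

A 6-joint arm with a two-finger parallel gripper is mounted at the origin on the work surface. World frame = base frame: x ahead of the robot, y to its left, z up, the work surface at z = 0. Lengths are in m, angles in rad, forces in N, time in s.
With the tool pointing down it reaches from about 0.35 to 0.975 m from the base axis. Payload 4.9 kg.
Tool frame: the origin (TCP) lies at the very end of the fingers, on their centre line; the grasp point (between the pads) lies 19 mm behind it; z points along the fingers, y is the line along which they close (so a half turn about z gives the same grasp; the last joint's range is limited). The gripper opens to 85 mm and grips with 20 to 120 N. Pads are 22 mm wide; open, the fingers measure 114 mm over their backs; the gripper's body (76 mm by 85 mm) begins 54 mm behind the grasp point. The pads swing forward as they close: fully open they stand 13 mm farther back than shut.
Start: joints at [-1.231, 0.053, 1.613, -0, 1.476, -0.119], TCP at [0.277, -0.56, 0.231] pointing down, gripper open.
Joint ranges: [-3.01, 3.01], [-1.01, 2.22], [0.06, 2.58], [-1.02, 4.17], [0.09, 2.62], [-3.14, 3.14]. Speed limits (rad/s): [2.57, 2.57, 3.14, 3.14, 3.14, 3.14].

## Interface

Orientations are given as a unit quaternion [w, x, y, z].
In Python, from plant import state, optics, ticket, nets gives the robot as it stands. The module is installed in compiled form; this text tells all that it offers.
- The arm moves only by the shell command python3 -m inch 'ROWS' [OPENING]. ROWS is JSON, a list of rows, each an object of numbers: "dx", "dy", "dz": the shift along the tool's x, y, z as a fraction of full scale; "rx", "ry", "rz": the turn, a rotation vector about the tool's x, y, z as a fraction of full scale. In form: [{"dx": .., "dy": .., "dz": .., "rx": .., "ry": .., "rz": ..}, ...]. A call has 1 to 5 rows; each row is the pose to reach, as a shift and turn from the pose commanded when the call began, along the tool's axes at that moment; what a row does not reach only later rows make up. Full scale, the value 1, is 0.8 m for a shift and 1.5 rad for a turn. A row lasts 1/10 s, in which the tool goes at most 50 mm and 8.59 degrees, less where a joint would pass 70% of its speed; a pose out of reach is approached as far as the arm can. A call with a number of a shift or a turn outside -1 to 1 is refused whole. A call with a gripper value outside its range is refused whole. OPENING is the opening, from -1 (shut) to 1 (fully open), set as the call begins (- or left out, the last holds). The fingers move at their own pace and stop on an object; the grip force is fixed at half the most. Time passes only in rows, so rows that repeat a pose let the fingers close. It gives the time, the measured TCP pose, the force, the opening and the grip force at its end, in the units of the state.
- state(): the state, without advancing time (a new reading comes with each control period).
- optics.grab_frame(name): name is "scene" or "top"; returns the picture (420x560x3 uint8, red, green, blue); there is no depth.
- optics.camera_info(name): a dict with "fx", "fy", "cx", "cy" (pixels), "R" (3x3) and "t" (3): a world point X has camera coordinates R X + t. Camera axes: x right, y down, z forward; pixel columns grow to the right and rows downward; lengths in m; the calibration is good to about 2 mm. A picture is of the moment at which its call begins. camera_info takes no time and is no camera call.
- ticket.job_done(): hands the job in; it is judged then, once.
Trained networks look in the newest picture that a camera, given by its name, has taken for a name from the list of things; names that differ only in an ending like _2 or _b are one class to them, and where a whole thing is asked for, a point or a joint stands for the part that bears it (a point fixed in the world has none). Each returns a list of dicts, best first, with "confidence" (0 to 1); they miss things now and then, are a little off and sometimes report something else, mostly with a low value. They report only what shows in the picture. A call takes as long as a camera call.
- nets.boxes_of(camera, name): "bbox" ([centre column, centre row, width, height] in pixels, round what is visible of it).
- nets.outline_of(camera, name): "pixels" (420x560 bool, what is visible of it) and "bbox" ([centre column, centre row, width, height] in pixels, round what is visible of it).
The state is a dict: "time": time; "joint_pos": joint angles; "joint_vel": joint speeds; "joint_efforts": joint torques, N m; "tool_pos": TCP position; "tool_rot": TCP orientation; "contact_force": force on the tool from outside, world axes, zero at the start; "ft_torque": the same for the moment, N m; "gripper_width": opening from 0.0 (shut) to 1.0 (fully open); "grasp_force": force on a finger pad.
Only numpy, scipy, OpenCV 4.12 (cv2) and the standard library are available. Lean on these libraries where they do the work, as an engineer would, in place of code of your own. Each camera call takes 0.05 s, during which the arm holds its last target. There are 200 camera calls.

## Working session

There is one attempt and no reset: what is moved stays moved. The work goes in short steps, Python scripts to look and compute and a shell command to move; the robot and the scene stay as the last step left them, time stands still between calls to the robot, and variables do not carry over. Pictures are saved under pics/ and viewed, at most 10 in all, crops included, and the job is handed in when it is done.

```bash
mkdir -p pics; cat > h.py <<'E'
import numpy as np, cv2
from plant import state, optics, ticket, nets
from scipy.spatial.transform import Rotation as Ro
def ray(cam,u,v,z):
    c=optics.camera_info(cam);R=np.array(c["R"]);t=np.array(c["t"])
    d=R.T@np.array([(u-c["cx"])/c["fx"],(v-c["cy"])/c["fy"],1]);o=-R.T@t
    return o+d*(z-o[2])/d[2]
def save(cam,n):
    im=optics.grab_frame(cam);cv2.imwrite(f"pics/{n}.png",im[:,:,::-1]);return im
E
python3 - <<'E'
from h import *
save("top","top1");save("scene","sc1")
for k in "green yellow blue red white".split():
  for cam in("top","scene"):
    for b in nets.boxes_of(cam,f"key_{k}_top")[:2]:
        print(k,cam,np.round(b["bbox"],1),round(b["confidence"],2),np.round(ray(cam,*b["bbox"][:2],0.083),3))
for k in("oil_bottle","jar","slide_box","unit"):
    for b in nets.boxes_of("top",k)[:1]: print(k,np.round(b["bbox"],1),round(b["confidence"],2),np.round(ray("top",*b["bbox"][:2],0.05),3))
s=state();print(s["time"],s["tool_pos"],Ro.from_quat(np.roll(s["tool_rot"],-1)).as_matrix().round(3),s["gripper_width"])
E
```

```text
green top [319.5 253.4  15.   14.5] 0.62 [ 0.557 -0.023  0.083]
green scene [291.8 189.6  12.7  11.8] 0.6 [ 0.558 -0.021  0.083]
yellow top [332.4 220.3  10.8  12.4] 0.74 [ 0.625 -0.042  0.083]
yellow scene [264.2 197.2  11.6  13.5] 0.5 [ 0.63  -0.03   0.083]
blue top [387.2 280.2  13.6  11.7] 0.5 [ 0.522 -0.158  0.083]
blue scene [273.7 168.6   9.6  13.4] 0.49 [ 0.532 -0.133  0.083]
red top [367.8 234.8  14.2  14.8] 0.63 [ 0.605 -0.113  0.083]
red scene [256.2 180.7  11.9  12.7] 0.63 [ 0.603 -0.106  0.083]
white top [353.6 265.6  20.5  15.4] 0.52 [ 0.542 -0.091  0.083]
white scene [280.4 178.1   9.5  11.6] 0.68 [ 0.547 -0.082  0.083]
white scene [200.4 216.2  34.7  34.5] 0.44 [ 0.784 -0.045  0.083]
oil_bottle [444.6 286.8  20.5  19.8] 0.71 [ 0.527 -0.278  0.05 ]
jar [268.1 230.6  26.5  28.9] 0.82 [0.595 0.083 0.05 ]
slide_box [379.1 177.1  57.9  57. ] 0.97 [ 0.735 -0.131  0.05 ]
unit [358.5 255.6 149.4 129.3] 0.72 [ 0.567 -0.103  0.05 ]
0.8 [ 0.27687008 -0.5601224   0.2311513 ] [[ 0.897  0.443  0.   ]
 [ 0.443 -0.897  0.001]
 [ 0.    -0.    -1.   ]] 0.9979130809700716
```

```bash
python3 - <<'E'
import cv2
a=cv2.imread("pics/top1.png")[150:330,230:480]
cv2.imwrite("pics/top1c.png",cv2.resize(a,None,fx=3,fy=3,interpolation=cv2.INTER_CUBIC))
b=cv2.imread("pics/sc1.png")[120:270,180:380]
cv2.imwrite("pics/sc1c.png",cv2.resize(b,None,fx=4,fy=4,interpolation=cv2.INTER_CUBIC))
E
```

```text
(no output)
```

View pics/top1c.png

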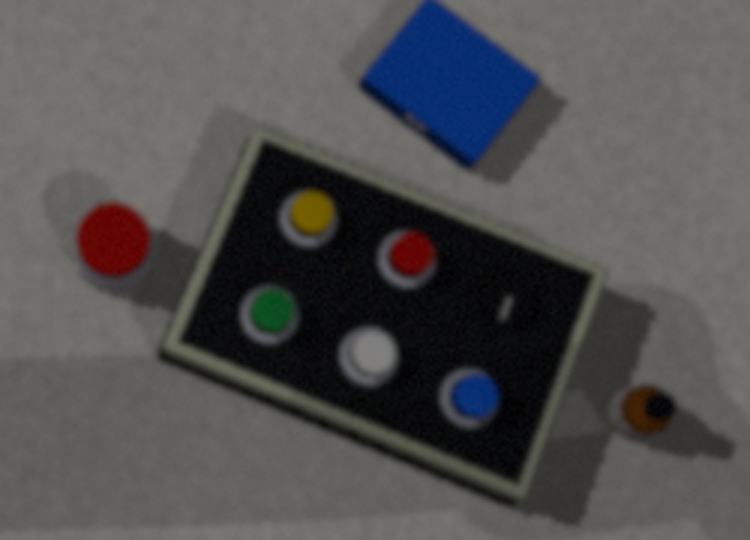

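View pics/sc1c.png

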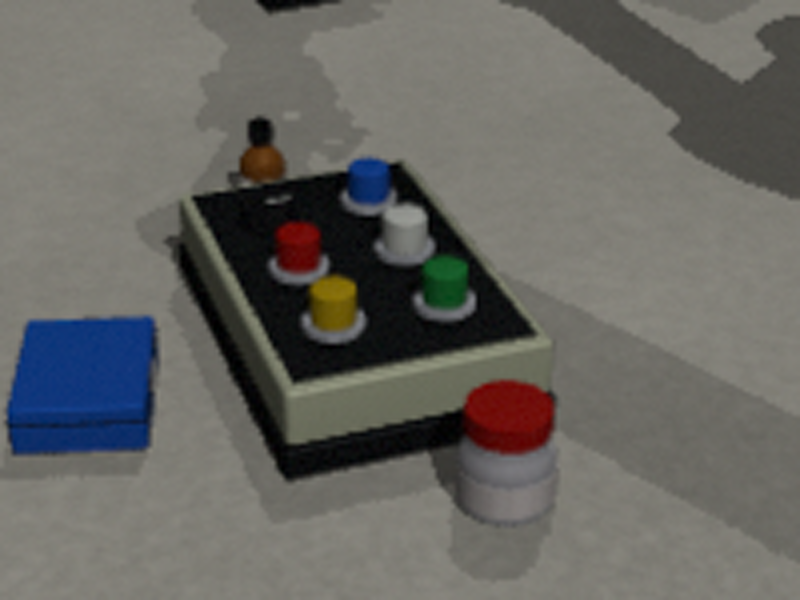

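The top view shows green (321,253), yellow (334,221), red (367,234), white (354,267) and blue (388,282). The dial sits at about (398,252), the jar on the left, the bottle on the right and the slide box beyond. The nets agree. Next I'll fit the known key grid to both cameras.

```bash
cat >> h.py <<'E'
from scipy.optimize import least_squares
G=dict(green=(-.035,.07),yellow=(.035,.07),blue=(-.035,-.07),red=(.035,0),white=(-.035,0))
def proj(cam,X):
    c=optics.camera_info(cam);p=np.array(c["R"])@X+c["t"];return np.array([c["fx"]*p[0]/p[2]+c["cx"],c["fy"]*p[1]/p[2]+c["cy"]])
E
python3 - <<'E'
from h import *
obs={}
for cam,f in(("top","top1"),("scene","sc1")):
    h=cv2.cvtColor(cv2.imread(f"pics/{f}.png"),cv2.COLOR_BGR2HSV).astype(int)
    for k,hue in dict(green=65,yellow=24,blue=110,red=0).items():
        u0,v0=proj(cam,ray("top",*dict(green=(321,253),yellow=(334,221),blue=(388,282),red=(367,234))[k],.084))
        m=(abs((h[...,0]-hue+90)%180-90)<14)&(h[...,1]>140)&(h[...,2]>50)
        v,u=np.nonzero(m);s=np.hypot(u-u0,v-v0)<13
        obs[cam,k]=np.array([u[s].mean(),v[s].mean()]);print(cam,k,obs[cam,k].round(1),s.sum())
# cap visible: 28 mm cylinder, z .066-.088; model centroid = filled hull of the projected cylinder
a=np.linspace(0,2*np.pi,24,endpoint=False)
def cen(cam,x,y):
    P=np.array([proj(cam,np.array([x+.014*np.cos(t),y+.014*np.sin(t),z])) for t in a for z in(.067,.088)],np.float32)
    m=cv2.moments(cv2.convexHull(P));return np.array([m["m10"],m["m01"]])/m["m00"]
def pos(p,k):
    c,s=np.cos(p[2]),np.sin(p[2]);g=G[k];return p[0]+c*g[0]-s*g[1],p[1]+s*g[0]+c*g[1]
for cams in(("top",),("scene",),("top","scene")):
    r=least_squares(lambda p:np.concatenate([cen(c,*pos(p,k))-o for (c,k),o in obs.items() if c in cams]),[.57,-.1,-.35],x_scale=[.1,.1,1],diff_step=1e-4)
    print(cams,r.x.round(4),np.abs(r.fun).max().round(2),{k:np.round(pos(r.x,k),4) for k in G})
s=state();R=Ro.from_quat(np.roll(s["tool_rot"],-1)).as_matrix()
for k in("green","yellow","blue"):
    print(k,(R.T@(np.array([*pos(r.x,k),.115])-s["tool_pos"])/.8).round(4))
E
```

```text
top green [320.2 253.2] 134
top yellow [333.7 220.3] 164
top blue [388.4 281.6] 180
top red [367.  234.2] 163
scene green [291.1 189.7] 118
scene yellow [262.8 195. ] 138
scene blue [271.9 164.8] 98
scene red [254.2 181. ] 119Traceback (most recent call last):
  File "<stdin>", line 18, in <module>
    return func(*args, **kwargs)
    result = trf(vector_fun.fun, vector_fun.jac, x0, f0, J0, lb, ub, ftol, xtol,
                 gtol, max_nfev, x_scale, loss_function, tr_solver,
                 tr_options.copy(), verbose, callback=callback_wrapped)
    return trf_no_bounds(
        fun, jac, x0, f0, J0, ftol, xtol, gtol, max_nfev, x_scale,
        loss_function, tr_solver, tr_options, verbose, callback=callback)
    f_new = fun(x_new)
    self._update_fun()
    ~~~~~~~~~~~~~~~~^^
    self.f = self.fun_wrapped(xp_copy(self.x))
             ~~~~~~~~~~~~~~~~^^^^^^^^^^^^^^^^^
    return np.atleast_1d(self.fun(x))
                         ~~~~~~~~^^^
    return self.f(x, *self.args, **self.kwargs)
           ~~~~~~^^^^^^^^^^^^^^^^^^^^^^^^^^^^^^
  File "<stdin>", line 18, in <lambda>
  File "<stdin>", line 13, in cen
  File "h.py", line 13, in proj
    c=optics.camera_info(cam);p=np.array(c["R"])@X+c["t"];return np.array([c["fx"]*p[0]/p[2]+c["cx"],c["fy"]*p[1]/p[2]+c["cy"]])
ValueError: time passes only in moves, steps and waits
```

```bash
cat >> h.py <<'E'
CI={c:optics.camera_info(c) for c in("top","scene")}
def proj(cam,X):
    c=CI[cam];p=np.array(c["R"])@X+c["t"];return np.array([c["fx"]*p[0]/p[2]+c["cx"],c["fy"]*p[1]/p[2]+c["cy"]])
E
python3 - <<'E'
from h import *
obs={("top","green"):(320.2,253.2),("top","yellow"):(333.7,220.3),("top","blue"):(388.4,281.6),("top","red"):(367,234.2),("scene","green"):(291.1,189.7),("scene","yellow"):(262.8,195),("scene","blue"):(271.9,164.8),("scene","red"):(254.2,181)}
a=np.linspace(0,2*np.pi,24,endpoint=False)
def cen(cam,x,y):
    P=np.array([proj(cam,np.array([x+.014*np.cos(t),y+.014*np.sin(t),z])) for t in a for z in(.067,.088)],np.float32)
    m=cv2.moments(cv2.convexHull(P));return np.array([m["m10"],m["m01"]])/m["m00"]
def pos(p,k):
    c,s=np.cos(p[2]),np.sin(p[2]);g=G[k];return p[0]+c*g[0]-s*g[1],p[1]+s*g[0]+c*g[1]
for cams in(("top",),("scene",),("top","scene")):
    r=least_squares(lambda p:np.concatenate([cen(c,*pos(p,k))-o for (c,k),o in obs.items() if c in cams]),[.57,-.1,-.35],x_scale=[.1,.1,1],diff_step=1e-3)
    print(cams,r.x.round(4),np.abs(r.fun).max().round(2),{k:np.round(pos(r.x,k),4).tolist() for k in G})
s=state();R=Ro.from_quat(np.roll(s["tool_rot"],-1)).as_matrix()
for k in("green","yellow","blue"):
    print(k,(R.T@(np.array([*pos(r.x,k),.130])-s["tool_pos"])/.8).round(4))
print(s["time"])
E
```

```text
('top',) [ 0.5732 -0.1025 -0.2744] 0.36 {'green': [0.5585, -0.0257], 'yellow': [0.6259, -0.0446], 'blue': [0.5205, -0.1604], 'red': [0.6069, -0.112], 'white': [0.5395, -0.0931]}
('scene',) [ 0.5694 -0.1056 -0.2744] 0.27 {'green': [0.5546, -0.0288], 'yellow': [0.622, -0.0477], 'blue': [0.5167, -0.1635], 'red': [0.603, -0.1151], 'white': [0.5357, -0.0961]}
('top', 'scene') [ 0.5724 -0.1027 -0.2739] 1.01 {'green': [0.5576, -0.0259], 'yellow': [0.625, -0.0448], 'blue': [0.5197, -0.1607], 'red': [0.6061, -0.1122], 'white': [0.5387, -0.0933]}
green [ 0.6104 -0.4432  0.1268]
yellow [ 0.6755 -0.3846  0.1268]
blue [ 0.4933 -0.3131  0.1267]
0.8
```

```bash
python3 -m inch '[{"dx":0.61,"dy":-0.443,"dz":0.04},{"dx":0.61,"dy":-0.443,"dz":0.04},{"dx":0.61,"dy":-0.443,"dz":0.04},{"dx":0.61,"dy":-0.443,"dz":0.04},{"dx":0.61,"dy":-0.443,"dz":0.04}]' -1
cat > to.py <<'E'
import sys
from h import *
K=dict(green=(.5576,-.0259),yellow=(.625,-.0448),blue=(.5197,-.1607))
s=state();R=Ro.from_quat(np.roll(s["tool_rot"],-1)).as_matrix()
print(s["time"],np.round(s["tool_pos"],4),np.round(s["contact_force"],1),"rows:",(R.T@(np.array([*K[sys.argv[1]],float(sys.argv[2])])-s["tool_pos"])/.8).round(4),"tilt",R[:,2].round(4))
E
python3 to.py green 0.13
```

```text
0.8 [ 0.2769 -0.5601  0.2312] [ 0.4  2.4 -0.9] rows: [ 0.6104 -0.4432  0.1268] tilt [ 0.e+00  5.e-04 -1.e+00]validation failed for argument at $[0]...
```

```bash
python3 -m inch '[{"dx":0.61,"dy":-0.443,"dz":0.04,"rx":0,"ry":0,"rz":0},{"dx":0.61,"dy":-0.443,"dz":0.04,"rx":0,"ry":0,"rz":0},{"dx":0.61,"dy":-0.443,"dz":0.04,"rx":0,"ry":0,"rz":0},{"dx":0.61,"dy":-0.443,"dz":0.04,"rx":0,"ry":0,"rz":0},{"dx":0.61,"dy":-0.443,"dz":0.04,"rx":0,"ry":0,"rz":0}]' -1
python3 to.py green 0.13
```

```text
time: 1.3
tool_pos: [0.3937, -0.3385, 0.2189]
tool_rot: [0.001, 0.974, 0.227, 0.001]
contact_force: [0.4, -1.5, 0.5]
gripper_width: 0.142
grasp_force: 0.0
1.3 [ 0.3937 -0.3385  0.2189] [ 0.4 -1.5  0.5] rows: [ 0.3564 -0.2603  0.1104] tilt [ 0.0016 -0.0025 -1.    ]
```

```bash
python3 -m inch '[{"dx":0.356,"dy":-0.26,"dz":0.04,"rx":0,"ry":0,"rz":0},{"dx":0.356,"dy":-0.26,"dz":0.04,"rx":0,"ry":0,"rz":0},{"dx":0.356,"dy":-0.26,"dz":0.04,"rx":0,"ry":0,"rz":0},{"dx":0.356,"dy":-0.26,"dz":0.06,"rx":0,"ry":0,"rz":0},{"dx":0.356,"dy":-0.26,"dz":0.06,"rx":0,"ry":0,"rz":0}]' -1
python3 to.py green 0.13
```

```text
time: 1.8
tool_pos: [0.5091, -0.1183, 0.1888]
tool_rot: [0.001, 0.974, 0.227, 0.001]
contact_force: [1.0, -1.1, 1.2]
gripper_width: 0.003
grasp_force: 0.0
1.8 [ 0.5091 -0.1183  0.1888] [ 1.  -1.1  1.2] rows: [ 0.1053 -0.077   0.0735] tilt [ 0.0033 -0.002  -1.    ]
```

```bash
python3 -m inch '[{"dx":0.1,"dy":-0.075,"dz":0.04,"rx":0,"ry":0,"rz":0},{"dx":0.1,"dy":-0.075,"dz":0.06,"rx":0,"ry":0,"rz":0},{"dx":0.1,"dy":-0.075,"dz":0.08,"rx":0,"ry":0,"rz":0},{"dx":0.1,"dy":-0.075,"dz":0.08,"rx":0,"ry":0,"rz":0},{"dx":0.1,"dy":-0.075,"dz":0.08,"rx":0,"ry":0,"rz":0}]' -1
python3 to.py green 0.10
python3 - <<'E'
from h import *
s=save("scene","sc2")[120:270,180:380]; t=save("top","top2")[150:330,230:480]
cv2.imwrite("pics/c2.png",np.hstack([cv2.resize(s[...,::-1],(440,400)),cv2.resize(t[:,:160,::-1],(356,400))]))
E
```

```text
time: 2.3
tool_pos: [0.5531, -0.0308, 0.1242]
tool_rot: [0.0, 0.974, 0.227, 0.0]
contact_force: [0.1, -0.7, 0.4]
gripper_width: -0.002
grasp_force: 0.0
2.3 [ 0.5531 -0.0308  0.1242] [ 0.1 -0.7  0.4] rows: [ 0.0078 -0.003   0.0303] tilt [ 3.e-04 -7.e-04 -1.e+00]
```

View pics/c2.png

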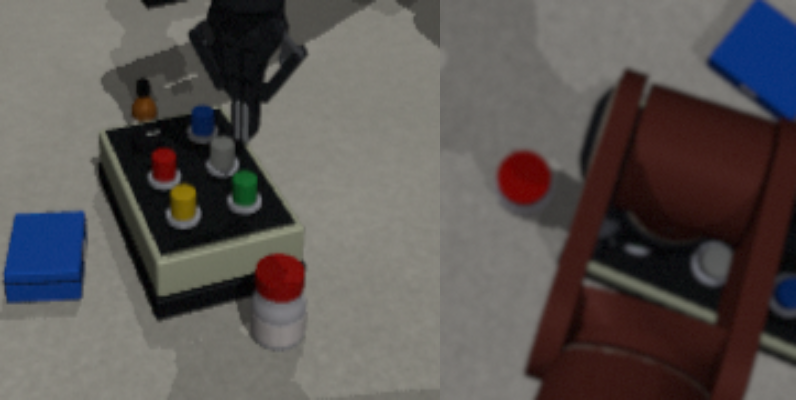

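The closed fingertip is right above the green key in the scene view (tip at about (293,169) px, key at (291,190)). I'll correct the remaining few mm and go down to just above the cap.

```bash
python3 -m inch '[{"dx":0.008,"dy":-0.003,"dz":0.01,"rx":0,"ry":0,"rz":0},{"dx":0.008,"dy":-0.003,"dz":0.03,"rx":0,"ry":0,"rz":0},{"dx":0.008,"dy":-0.003,"dz":0.03,"rx":0,"ry":0,"rz":0},{"dx":0.008,"dy":-0.003,"dz":0.03,"rx":0,"ry":0,"rz":0}]' -1
python3 to.py green 0.077
python3 - <<'E'
from h import *
p=state()["tool_pos"];print(proj("scene",p),proj("scene",np.array([.5576,-.0259,.088])))
s=save("scene","sc3")[140:230,230:350]
cv2.imwrite("pics/c3.png",cv2.resize(s[...,::-1],None,fx=6,fy=6,interpolation=cv2.INTER_CUBIC))
E
```

```text
time: 2.8
tool_pos: [0.5567, -0.0254, 0.0986]
tool_rot: [-0.0, 0.974, 0.227, -0.001]
contact_force: [0.2, 0.3, -0.0]
gripper_width: -0.002
grasp_force: 0.0
2.8 [ 0.5567 -0.0254  0.0986] [ 0.2  0.3 -0. ] rows: [0.0008 0.0011 0.027 ] tilt [-2.3e-03  4.0e-04 -1.0e+00]
[291.11561389 182.95633265] [290.61422563 186.87699537]
```

View pics/c3.png

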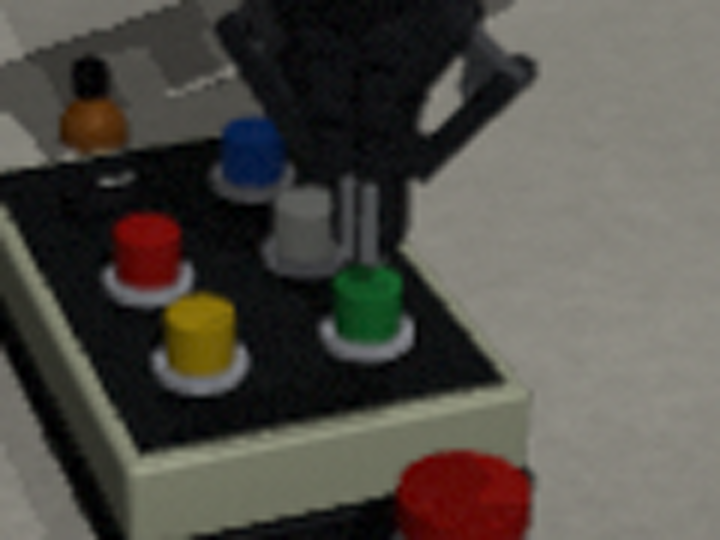

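The fingertip (365,262 in the crop) is centred over the green cap (367,285). Pressing now, slowly.

```bash
python3 -m inch '[{"dx":0.001,"dy":0.001,"dz":0.01,"rx":0,"ry":0,"rz":0},{"dx":0.001,"dy":0.001,"dz":0.014,"rx":0,"ry":0,"rz":0},{"dx":0.001,"dy":0.001,"dz":0.017,"rx":0,"ry":0,"rz":0},{"dx":0.001,"dy":0.001,"dz":0.019,"rx":0,"ry":0,"rz":0},{"dx":0.001,"dy":0.001,"dz":0.019,"rx":0,"ry":0,"rz":0}]' -1
python3 to.py green 0.077
```

```text
time: 3.35
tool_pos: [0.5586, -0.0257, 0.0847]
tool_rot: [0.0, 0.974, 0.227, -0.0]
contact_force: [-1.5, -0.1, 3.3]
gripper_width: -0.003
grasp_force: 1.3
3.35 [ 0.5586 -0.0257  0.0847] [-1.5 -0.1  3.3] rows: [-0.0012 -0.0003  0.0097] tilt [-3.e-04 -1.e-04 -1.e+00]
```

```bash
python3 -m inch '[{"dx":0,"dy":0,"dz":0.003,"rx":0,"ry":0,"rz":0},{"dx":0,"dy":0,"dz":0.006,"rx":0,"ry":0,"rz":0},{"dx":0,"dy":0,"dz":0.009,"rx":0,"ry":0,"rz":0},{"dx":0,"dy":0,"dz":0.01,"rx":0,"ry":0,"rz":0},{"dx":0,"dy":0,"dz":0.01,"rx":0,"ry":0,"rz":0}]' -1
python3 to.py green 0.077
```

```text
time: 3.85
tool_pos: [0.5588, -0.0257, 0.0766]
tool_rot: [0.0, 0.974, 0.227, 0.0]
contact_force: [0.2, -0.7, 3.0]
gripper_width: 0.001
grasp_force: 1.4
3.85 [ 0.5588 -0.0257  0.0766] [ 0.2 -0.7  3. ] rows: [-0.0014 -0.0005 -0.0005] tilt [ 4.e-04 -1.e-04 -1.e+00]
```

```bash
python3 -m inch '[{"dx":0,"dy":0,"dz":-0.03,"rx":0,"ry":0,"rz":0},{"dx":0,"dy":0,"dz":-0.054,"rx":0,"ry":0,"rz":0},{"dx":0.032,"dy":0.029,"dz":-0.054,"rx":0,"ry":0,"rz":0},{"dx":0.063,"dy":0.058,"dz":-0.054,"rx":0,"ry":0,"rz":0},{"dx":0.063,"dy":0.058,"dz":-0.054,"rx":0,"ry":0,"rz":0}]' -1
python3 to.py yellow 0.095
```

```text
time: 4.35
tool_pos: [0.6268, -0.046, 0.1194]
tool_rot: [0.0, 0.974, 0.227, 0.001]
contact_force: [-0.7, -0.1, -0.2]
gripper_width: 0.001
grasp_force: 0.0
4.35 [ 0.6268 -0.046   0.1194] [-0.7 -0.1 -0.2] rows: [-0.0014 -0.0024  0.0305] tilt [ 1.5e-03 -3.0e-04 -1.0e+00]
```

```bash
python3 -m inch '[{"dx":-0.001,"dy":-0.001,"dz":0.015,"rx":0,"ry":0,"rz":0},{"dx":-0.001,"dy":-0.001,"dz":0.03,"rx":0,"ry":0,"rz":0},{"dx":-0.001,"dy":-0.001,"dz":0.03,"rx":0,"ry":0,"rz":0},{"dx":-0.001,"dy":-0.001,"dz":0.03,"rx":0,"ry":0,"rz":0}]' -1
python3 to.py yellow 0.077
python3 - <<'E'
from h import *
s=save("scene","sc4")[140:230,230:350]
cv2.imwrite("pics/c4.png",cv2.resize(s[...,::-1],None,fx=6,fy=6,interpolation=cv2.INTER_CUBIC))
E
```

```text
time: 4.75
tool_pos: [0.6218, -0.0441, 0.0944]
tool_rot: [-0.001, 0.974, 0.227, -0.001]
contact_force: [-0.0, 0.2, -0.1]
gripper_width: -0.002
grasp_force: 0.0
4.75 [ 0.6218 -0.0441  0.0944] [-0.   0.2 -0.1] rows: [0.0033 0.0025 0.0218] tilt [-2.5e-03  6.0e-04 -1.0e+00]
```

View pics/c4.png

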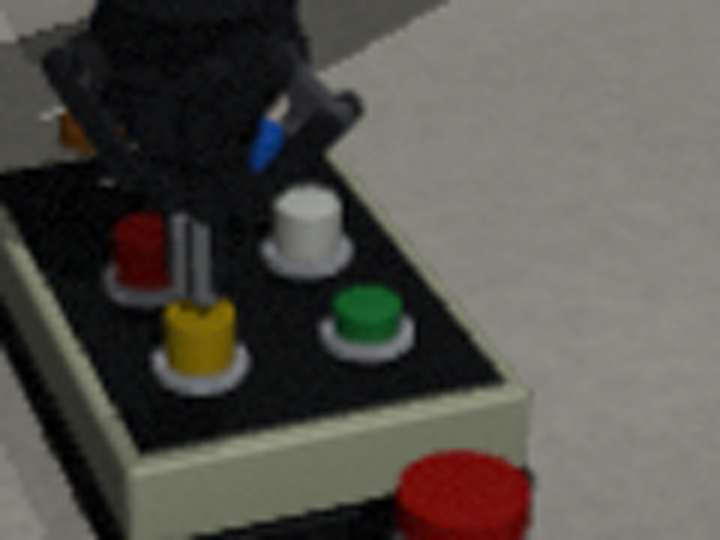

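The green key is clearly down and stays there (cap top at (368,300), collar close beneath). The fingertip (200,300) is over the yellow cap (201,310). Pressing yellow.

```bash
python3 -m inch '[{"dx":0.002,"dy":0.001,"dz":0.005,"rx":0,"ry":0,"rz":0},{"dx":0.003,"dy":0.002,"dz":0.008,"rx":0,"ry":0,"rz":0},{"dx":0.003,"dy":0.002,"dz":0.011,"rx":0,"ry":0,"rz":0},{"dx":0.003,"dy":0.002,"dz":0.013,"rx":0,"ry":0,"rz":0},{"dx":0.003,"dy":0.002,"dz":0.013,"rx":0,"ry":0,"rz":0}]' -1
python3 to.py yellow 0.0768
```

```text
time: 5.3
tool_pos: [0.6265, -0.0451, 0.0859]
tool_rot: [0.0, 0.974, 0.227, 0.0]
contact_force: [-1.0, -0.6, 2.0]
gripper_width: -0.005
grasp_force: 1.3
5.3 [ 0.6265 -0.0451  0.0859] [-1.  -0.6  2. ] rows: [-0.0016 -0.0012  0.0114] tilt [ 9.e-04 -1.e-04 -1.e+00]
```

```bash
python3 -m inch '[{"dx":0,"dy":0,"dz":0.003,"rx":0,"ry":0,"rz":0},{"dx":0,"dy":0,"dz":0.006,"rx":0,"ry":0,"rz":0},{"dx":0,"dy":0,"dz":0.009,"rx":0,"ry":0,"rz":0},{"dx":0,"dy":0,"dz":0.0115,"rx":0,"ry":0,"rz":0},{"dx":0,"dy":0,"dz":0.0115,"rx":0,"ry":0,"rz":0}]' -1
python3 to.py yellow 0.0768
```

```text
time: 5.8
tool_pos: [0.6265, -0.045, 0.0762]
tool_rot: [0.0, 0.974, 0.227, 0.0]
contact_force: [0.2, -1.5, 3.3]
gripper_width: 0.001
grasp_force: 1.8
5.8 [ 0.6265 -0.045   0.0762] [ 0.2 -1.5  3.3] rows: [-0.0015 -0.0011 -0.0008] tilt [ 8.e-04 -1.e-04 -1.e+00]
```

```bash
python3 -m inch '[{"dx":0,"dy":0,"dz":-0.03,"rx":0,"ry":0,"rz":0},{"dx":0,"dy":0,"dz":-0.06,"rx":0,"ry":0,"rz":0},{"dx":-0.06,"dy":0.023,"dz":-0.06,"rx":0,"ry":0,"rz":0},{"dx":-0.11,"dy":0.042,"dz":-0.06,"rx":0,"ry":0,"rz":0},{"dx":-0.15,"dy":0.058,"dz":-0.06,"rx":0,"ry":0,"rz":0}]' -1
python3 to.py blue 0.12
```

```text
time: 6.3
tool_pos: [0.5369, -0.1405, 0.1231]
tool_rot: [-0.0, 0.974, 0.227, -0.001]
contact_force: [0.1, 0.4, 0.6]
gripper_width: -0.0
grasp_force: 0.0
6.3 [ 0.5369 -0.1405  0.1231] [0.1 0.4 0.6] rows: [-0.0304  0.0131  0.004 ] tilt [-2.3e-03  4.0e-04 -1.0e+00]
```

```bash
python3 -m inch '[{"dx":-0.03,"dy":0.013,"dz":0.004,"rx":0,"ry":0,"rz":0},{"dx":-0.03,"dy":0.013,"dz":0.016,"rx":0,"ry":0,"rz":0},{"dx":-0.03,"dy":0.013,"dz":0.034,"rx":0,"ry":0,"rz":0},{"dx":-0.03,"dy":0.013,"dz":0.034,"rx":0,"ry":0,"rz":0},{"dx":-0.03,"dy":0.013,"dz":0.034,"rx":0,"ry":0,"rz":0}]' -1
python3 to.py blue 0.0768
python3 - <<'E'
from h import *
s=save("scene","sc5")[130:220,230:350]
cv2.imwrite("pics/c5.png",cv2.resize(s[...,::-1],None,fx=6,fy=6,interpolation=cv2.INTER_CUBIC))
E
```

```text
time: 6.8
tool_pos: [0.522, -0.1586, 0.0957]
tool_rot: [-0.001, 0.974, 0.228, -0.001]
contact_force: [0.7, -0.6, 1.1]
gripper_width: -0.003
grasp_force: 0.0
6.8 [ 0.522  -0.1586  0.0957] [ 0.7 -0.6  1.1] rows: [-0.0037  0.0012  0.0236] tilt [-0.0022  0.0012 -1.    ]
```

View pics/c5.png

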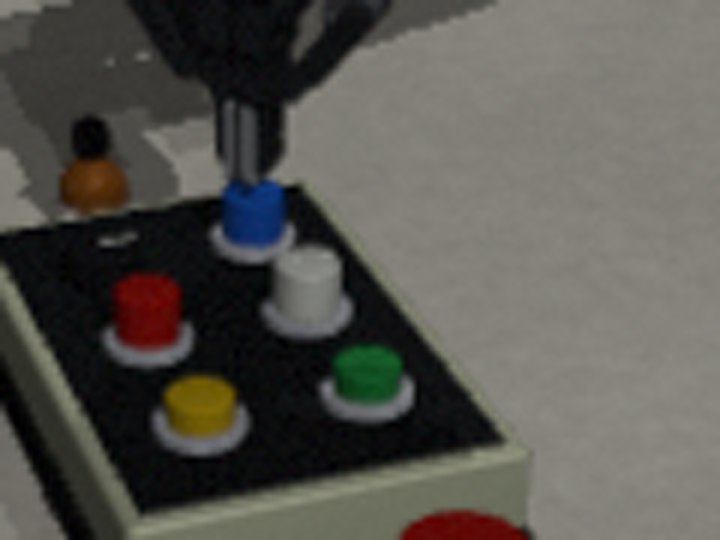

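Green and yellow are down, red and white are up, and the fingertip (248,180) is over the blue cap (254,190). Pressing blue.

```bash
python3 -m inch '[{"dx":-0.002,"dy":0.001,"dz":0.006,"rx":0,"ry":0,"rz":0},{"dx":-0.003,"dy":0.001,"dz":0.009,"rx":0,"ry":0,"rz":0},{"dx":-0.003,"dy":0.001,"dz":0.012,"rx":0,"ry":0,"rz":0},{"dx":-0.003,"dy":0.001,"dz":0.014,"rx":0,"ry":0,"rz":0},{"dx":-0.003,"dy":0.001,"dz":0.014,"rx":0,"ry":0,"rz":0}]' -1
python3 to.py blue 0.0768
```

```text
time: 7.35
tool_pos: [0.5205, -0.1614, 0.0861]
tool_rot: [-0.0, 0.974, 0.227, 0.0]
contact_force: [-0.4, 1.0, 3.3]
gripper_width: 0.002
grasp_force: 1.3
7.35 [ 0.5205 -0.1614  0.0861] [-0.4  1.   3.3] rows: [-0.0005 -0.0012  0.0116] tilt [ 1.e-04  2.e-04 -1.e+00]
```

```bash
python3 -m inch '[{"dx":0,"dy":0,"dz":0.003,"rx":0,"ry":0,"rz":0},{"dx":0,"dy":0,"dz":0.006,"rx":0,"ry":0,"rz":0},{"dx":0,"dy":0,"dz":0.009,"rx":0,"ry":0,"rz":0},{"dx":0,"dy":0,"dz":0.0115,"rx":0,"ry":0,"rz":0},{"dx":0,"dy":0,"dz":0.0115,"rx":0,"ry":0,"rz":0}]' -1
python3 -m inch '[{"dx":0,"dy":0,"dz":-0.03,"rx":0,"ry":0,"rz":0},{"dx":0,"dy":0,"dz":-0.08,"rx":0,"ry":0,"rz":0},{"dx":0,"dy":0,"dz":-0.14,"rx":0,"ry":0,"rz":0},{"dx":0,"dy":0,"dz":-0.18,"rx":0,"ry":0,"rz":0},{"dx":0,"dy":0,"dz":-0.18,"rx":0,"ry":0,"rz":0}]' -1
python3 - <<'E'
from h import *
s=save("scene","sc6")[130:230,180:350]
cv2.imwrite("pics/c6.png",cv2.resize(s[...,::-1],None,fx=4.6,fy=4.6,interpolation=cv2.INTER_CUBIC))
E
```

```text
time: 7.85
tool_pos: [0.5206, -0.1615, 0.0765]
tool_rot: [0.0, 0.974, 0.227, 0.0]
contact_force: [0.6, 1.3, 3.7]
gripper_width: -0.0
grasp_force: 1.5
time: 8.35
tool_pos: [0.5231, -0.1629, 0.2269]
tool_rot: [0.004, 0.974, 0.227, 0.004]
contact_force: [-0.2, -1.0, 0.9]
gripper_width: 0.001
grasp_force: 0.0
```

View pics/c6.png

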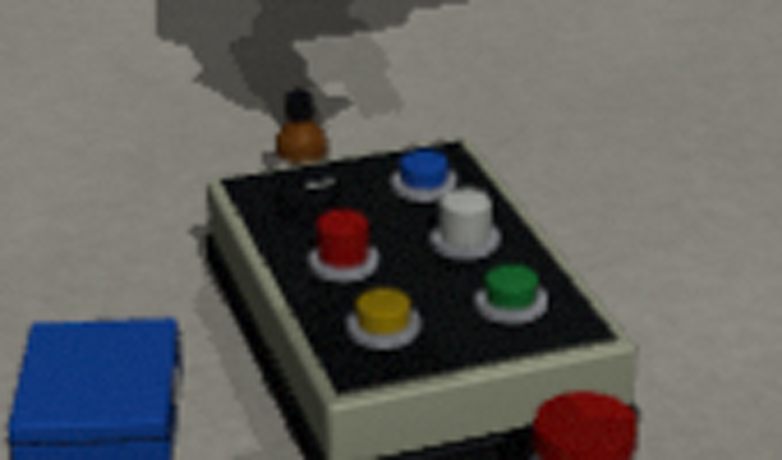

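The picture shows green (513,285), yellow (384,310) and blue (424,167) down. Red (343,238) and white (465,218) are up, the bystanders are where they were, and the hand is clear.

```bash
python3 -m inch '[{"dx":0,"dy":0,"dz":0,"rx":0,"ry":0,"rz":0},{"dx":0,"dy":0,"dz":0,"rx":0,"ry":0,"rz":0}]'; python3 -c "
from plant import ticket
print(ticket.job_done())"
```

```text
time: 8.6
tool_pos: [0.5192, -0.161, 0.218]
tool_rot: [-0.001, 0.974, 0.227, -0.002]
contact_force: [-0.3, -1.0, -0.9]
gripper_width: 0.004
grasp_force: 0.0
the job is handed in; nothing more can be done
None
```

I pressed the green, yellow and blue keys fully in, in that order, left red and white up and the bottle, jar and slide box untouched, and handed the job in at 8.6 s with the hand clear.

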